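# Put the mixed-up pastries back on their boards

## Robot

A 6-joint arm with a two-finger parallel gripper is mounted at the origin on a cart in front of the work surface, level with it; the furniture and walls round the work are solid. World frame = base frame: x ahead of the robot, y to its left, z up, the work surface at z = 0. Lengths are in m, angles in rad, forces in N, time in s.
With the tool pointing down it reaches from about 0.375 to 0.975 m from the base axis. Payload 3.8 kg.
Tool frame: the origin (TCP) lies at the very end of the fingers, on their centre line; the grasp point (between the pads) lies manip.grasp_offset behind it (manip.grasp_offset is the distance from the TCP to the grasp point, in m); z points along the fingers, y is the line along which they close (so a half turn about z gives the same grasp; the last joint's range is limited). The gripper opens to 85 mm and grips with 20 to 120 N. Pads are 22 mm wide; open, the fingers measure 114 mm over their backs; the gripper's body (76 mm by 85 mm) begins 54 mm behind the grasp point. The pads swing forward as they close: fully open they stand 13 mm farther back than shut.
Start: joints at [-1.381, 0.264, 1.604, -0, 1.274, -0.037], TCP at [0.152, -0.658, 0.231] pointing down, gripper open.
Joint ranges: [-2.63, 2.63], [-0.94, 2.18], [0.31, 2.57], [-1.31, 4.45], [0, 2.66], [-2.55, 2.55]. Speed limits (rad/s): [2.57, 2.57, 3.14, 3.14, 3.14, 3.14].

## Interface

Orientations are given as a unit quaternion [w, x, y, z].
In Python, from plant import telemetry, optics, manip gives the robot as it stands.
- The arm moves only by the tool drive_tool, never from a script. Its arguments are lists of equal length, an entry for each row: "grip": the finger opening in mm, from 0 to 85.4; "xyz": the shift along the tool's x, y, z in mm, a list of three; "roll": the turn about the tool's z in rad. In form: {"grip": [grip, ...], "xyz": [[tx, ty, tz], ...], "roll": [roll, ...]}. A call has 1 to 12 rows; each row shifts and turns the commanded pose from where the row before left it, along the tool's axes as they then stand; what a row does not reach is not made up. A row lasts 1/12 s, in which the tool goes at most 41.7 mm and 7.16 degrees, less where a joint would pass 70% of its speed; a pose out of reach is approached as far as the arm can. A call is refused whole if a number of a shift passes 41.7 or a number of a turn 0.125, either way. A call with a gripper value outside its range is refused whole. The fingers move at their own pace and stop on an object; "grip_force" is the grip in N (left out, the last holds). Time passes only in rows, so rows that do not move let the fingers close. It gives the time, the measured TCP pose, the force, the opening and the grip force at its end, in the units of the state.
- telemetry.get_obs(): the state, without advancing time (a new reading comes with each control period).
- optics.get_image(name): name is "scene" or "top" or "wrist"; returns a dict with "image" (400x640x3 uint8, blue, green, red), "depth" (400x640 float32, m along the optical axis (not along the pixel's ray), 0 where there is no reading), "camera_matrix" (3x3 intrinsics, pixels), "R" (3x3) and "t" (3): a world point X has camera coordinates R X + t; the wrist camera has in their place "mount" (4x4, takes a point from camera to tool coordinates, whose origin is the TCP and whose axes are the flange's). Camera axes: x right, y down, z forward; pixel columns grow to the right and rows downward; lengths in m; the calibration is good to about 2 mm. The wrist camera is an equidistant fisheye: a pixel r from the principal point sees the ray r / f radians off the axis. A picture is of the moment at which its call begins: read the wrist's pose just before it.
- manip.finish_job(): hands the job in; it is judged then, once.
The state is a dict: "time_s": time; "joint_positions": joint angles; "dq": joint speeds; "joint_efforts": joint torques, N m; "eef_pos": TCP position; "tcp_rot": TCP orientation; "wrist_force": force on the tool from outside, world axes, zero at the start; "wrist_torque": the same for the moment, N m; "grip_width": finger opening in m; "gripper_force": force on a finger pad.
Only numpy, scipy, OpenCV 4.12 (cv2) and the standard library are available. Lean on these libraries where they do the work, as an engineer would, in place of code of your own. Each camera call takes 0.05 s, during which the arm holds its last target. There are 200 camera calls.

## Task

A croissant has ended up on the grey board for the ring cookies, and a ring cookie on the dark wooden board for the croissants: make them change places, each lying flat in the middle of the free bay of its own board, the croissant lengthwise along its board like the one already there. The loose biscuit on the blue plate belongs in the biscuit box: slide the cover back, lay the biscuit flat in the empty front compartment and slide the cover fully shut again; the plate is then free as the halfway place for the exchange. None of these three pastries may be put down on the bare counter, and the croissant and the ring cookie that are already on the right boards stay where they are.

Things in the scene. Friction and masses are not known exactly. Their poses are not given: they have to be found in the camera images.
- croissant: the croissant to move, 83 mm long, 51 wide at the middle, 39 high, 60 g; at the start it lies in one bay of the grey board. Origin: middle of its underside; its own y runs lengthwise, z up. Grasp it across the middle.
- ring: the ring cookie to move, sugared, round, 59 mm across, 22 high, 45 g; at the start it lies in one bay of the dark wooden board. Origin: middle of its underside, z up.
- biscuit: the oval butter biscuit to move, 48 mm long, 32 wide, 14 high, 20 g; at the start it lies on the blue plate. Origin: middle of its underside; its own y runs lengthwise, z up.
- board_croissant: the croissant that already lies in one bay of the dark wooden board, loose, 84 mm long, 54 wide, 41 high; it stays. Origin: middle of its underside; its own y runs lengthwise, z up.
- board_ring: the ring cookie that already lies in one bay of the grey board, loose, 60 mm across, 20 high; it stays. Origin: middle of its underside, z up.
- croissant_board: the croissants' board: dark wood, lighter ends, fixed, 214 mm long (own x), 84 wide, top 12 mm above the counter. A batten 6 mm wide, 5 high across its middle parts two bays, centres 55 mm from the origin along +x and -x; which one holds the croissant that stays, varies. Origin: centre of the underside, z up.
- ring_board: the ring cookies' board: grey with aluminium ends and batten, fixed; same shape: 214 mm long (own x), 84 wide, top at 12 mm, batten 6 mm wide, 5 high, bay centres 55 mm from the origin along +x and -x; which one holds the ring cookie that stays, varies. Origin: centre of the underside, z up.
- plate: small round blue plate, fixed, 116 mm across the rim, rim 13 mm high, inner floor 7 mm above the counter, flat over the middle 80 mm; room for one pastry. Origin: centre of the underside, z up.
- biscuit_box: wooden box, fixed, 138 mm long (own x, +x to the far end), 96 wide, 43 high, walls and floor 6 mm. A partition at x = +0.020 m, 30 mm high: behind it lies another biscuit; the empty front compartment (x -0.063 to +0.018 m, y -0.042 to +0.042 m; centre x = -0.0225) takes the loose one. Origin: centre of the underside, z up.
- cover_grip (a point): middle of the top of the dark grip bar on the box's wooden cover, 60.5 mm above the counter; bar 12 mm thick along the box's x, 44 long along its y, 22 high above the cover. Shut: at x = -0.040 m in the box's frame. The cover slides along the box's +x by up to 80 mm (grip at +0.040), friction about 1 N, stays where left, starts up to 10 mm ajar.

How it is judged:
At the end, for the whole second after the job is handed in: Croissant on the dark board (lengthwise to 0.3 rad) and ring cookie on the grey board, each flat, within 15 mm of a bay's centre each way; biscuit flat on the floor of the box's front compartment (24 mm along, 26 mm across from its middle), cover shut to 4 mm; all at rest ((x of croissant in the frame of croissant_board between -0.07 and -0.04 m or x of croissant in the frame of croissant_board between 0.04 and 0.07 m) and y of croissant in the frame of croissant_board between -0.015 and 0.015 m and z of croissant in the frame of croissant_board between 0.008 and 0.016 m and angle between each of croissant, ring, biscuit's own z axis and vertical below 0.12 rad and angle between the y axis of croissant and the x axis of croissant_board, either way round below 0.3 rad and (x of ring in the frame of ring_board between -0.07 and -0.04 m or x of ring in the frame of ring_board between 0.04 and 0.07 m) and y of ring in the frame of ring_board between -0.015 and 0.015 m and z of ring in the frame of ring_board between 0.008 and 0.016 m and x of biscuit in the frame of biscuit_box between -0.0465 and 0.0015 m and y of biscuit in the frame of biscuit_box between -0.026 and 0.026 m and z of biscuit in the frame of biscuit_box between 0.002 and 0.01 m and x of cover_grip in the frame of biscuit_box below -0.036 m and linear speed of each of croissant, ring, biscuit below 0.02 m/s); the robot touches nothing.
It fails at once if the croissant that stays is shifted more than 15 mm (distance of board_croissant from where it was at the start of the episode above 0.015 m).
It fails at once if the ring cookie that stays is shifted more than 15 mm (distance of board_ring from where it was at the start of the episode above 0.015 m).
It fails at once if one of the three moved pastries is down on the bare counter (height (world z) of any of croissant, ring, biscuit below 0.003 m).
It also fails if it takes over 131 s, if anything falls off the work surface, if the arm or the gripper's body presses on something with over 40 N, if the wrist force passes 120 N, or if a joint passes its speed limit or range.

## Working session

There is one attempt and no reset: what is moved stays moved. The work goes in short steps, Python scripts to look and compute and a tool call to move; the robot and the scene stay as the last step left them, time stands still between calls to the robot, and variables do not carry over. Pictures are saved under pics/ and viewed, at most 14 in all, crops included, and the job is handed in when it is done.

Besides the shell and the picture viewer there is one more tool, called as a command line: name --pt "numbers of a row" for each row, then --argument value for the rest. drive_tool: Moves the arm, as the interface text tells. Its arguments: {"type":"object","properties":{"grip":{"type":"array","items":{"type":"number"}},"xyz":{"type":"array","items":{"type":"array","items":{"type":"number"}}},"roll":{"type":"array","items":{"type":"number"}},"grip_force":{"type":"number"}},"required":["grip","xyz","roll"]}

```bash
mkdir -p pics; ls
python3 - <<'E'
from plant import telemetry, optics, manip
import cv2,numpy as np
o=telemetry.get_obs();print(o);print(manip.grasp_offset)
for n in ["scene","top"]:
    d=optics.get_image(n);cv2.imwrite(f"pics/{n}0.png",d["image"]);np.savez(f"{n}0.npz",**d)
    print(n,d["camera_matrix"],d["R"],d["t"])
E
```

```text
pics
{'time_s': 0.0, 'joint_positions': array([-1.38086960e+00,  2.64758981e-01,  1.60539199e+00,  2.12869888e-05,
        1.27372718e+00, -3.68894552e-02]), 'dq': array([ 0.00010509, -0.00036605,  0.0006589 ,  0.00083783,  0.00149493,
       -0.00045273]), 'joint_efforts': array([ 5.07731438e-04, -5.15104759e+01, -3.67309856e+01,  4.70132920e-05,
        1.29487971e-02,  2.12520263e-05]), 'eef_pos': array([ 0.15166201, -0.65697213,  0.22994841]), 'tcp_rot': array([-1.14018319e-03,  9.93575897e-01,  1.13161969e-01, -7.72123564e-05]), 'wrist_force': array([ 0.22625116, -0.62637742, -0.96906013]), 'wrist_torque': array([ 0.04384795, -0.00837826,  0.01594928]), 'gripper_force': 0.0, 'grip_width': 0.08508738414672112}
0.0187
scene [[441.97383551   0.         322.6586847 ]
 [  0.         441.97383551 199.1778262 ]
 [  0.           0.           1.        ]] [[ 8.97488555e-01 -4.41037419e-01 -5.37745363e-04]
 [-3.40961765e-01 -6.93065313e-01 -6.35142147e-01]
 [ 2.79748761e-01  5.70216158e-01 -7.72395083e-01]] [-0.54873232  0.16552702  0.88946248]
top [[452.06423844   0.         317.1046983 ]
 [  0.         452.06423844 199.37031533]
 [  0.           0.           1.        ]] [[-0.02560591 -0.99964431  0.0074561 ]
 [-0.98016831  0.02363951 -0.19675179]
 [ 0.19650554 -0.01234624 -0.98042498]] [-0.08585728  0.56815738  0.86779634]
```

View pics/top0.png

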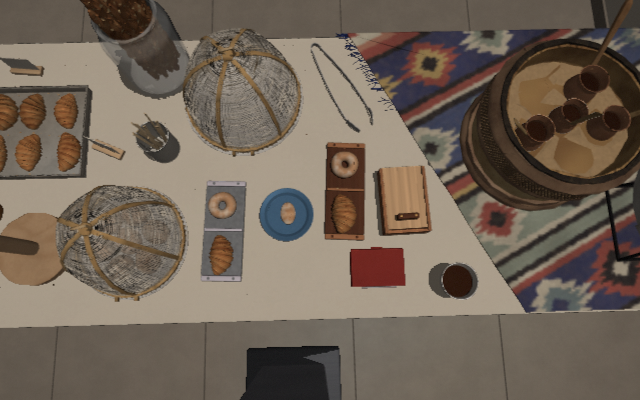

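View pics/scene0.png

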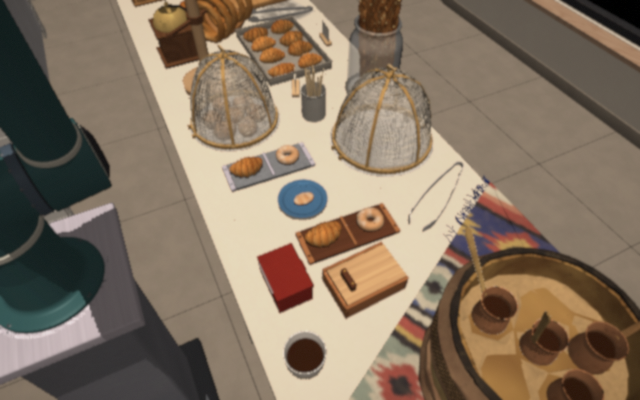

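Top view: grey board about (222,230) with its croissant at (220,255) and ring at (221,207). The plate is at (287,213). The dark board is about (345,191) with its ring at (344,164) and staying croissant at (344,213). The box is about (404,200) with the grip at (407,216). A red box at (377,267) and a cup at (458,281) are obstacles.

```bash
cat > h.py <<'E'
import numpy as np,cv2
def cloud(d):
    K=d["camera_matrix"];v,u=np.mgrid[0:400,0:640]
    z=d["depth"];c=np.stack([(u-K[0,2])/K[0,0]*z,(v-K[1,2])/K[1,1]*z,z],-1)
    return (c-d["t"])@d["R"]
def ray(d,u,v,h):
    K=d["camera_matrix"];r=np.array([(u-K[0,2])/K[0,0],(v-K[1,2])/K[1,1],1.])@d["R"]
    c=-d["R"].T@d["t"];return c+r*(h-c[2])/r[2]
def rect(P):
    (cx,cy),(w,h),a=cv2.minAreaRect((P[:,:2]*1000).astype(np.float32))
    if w<h: w,h,a=h,w,a+90
    a=(a+90)%180-90
    return f"c=({cx:.1f},{cy:.1f}) L={w:.1f} W={h:.1f} long-axis deg={a:.1f} zmed={np.median(P[:,2])*1000:.1f} zmax={P[:,2].max()*1000:.1f} n={len(P)} mean={np.round(P[:,:2].mean(0)*1000,1)}"
E
python3 - <<'E'
import numpy as np,cv2
from h import *
d=np.load("top0.npz");P=cloud(d);hsv=cv2.cvtColor(d["image"],cv2.COLOR_BGR2HSV)
def roi(n,u0,u1,v0,v1,zl,zh,m=None):
    s=np.zeros((400,640),bool);s[v0:v1,u0:u1]=1
    s&=(P[...,2]>zl)&(P[...,2]<zh)&(d["depth"]>0)
    if m is not None:s&=m
    s=s.astype(np.uint8);k,l,st,_=cv2.connectedComponentsWithStats(s)
    i=1+np.argmax(st[1:,4]);print(n,rect(P[l==i]))
print("counter z",np.median(P[250:300,260:310,2]),np.median(P[110:130,380:395,2]))
for n,b in dict(grey=(195,250,172,288),dark=(318,372,136,246)).items():
    roi(n+" all",*b,.006,.08); roi(n+" board",*b,.006,.015)
roi("croissant",200,245,232,280,.017,.08);roi("cro hi",200,245,232,280,.03,.08)
roi("gring",200,245,185,226,.018,.08)
roi("dring",325,366,145,186,.018,.08);roi("dcro",325,366,192,240,.018,.08);
roi("plate",250,320,180,250,.0,.03,(hsv[...,0]>95)&(hsv[...,0]<125)&(hsv[...,1]>100))
roi("plateall",250,320,180,250,.004,.05)
roi("biscuit",270,305,195,230,.012,.05,(hsv[...,0]<30))
roi("box",374,436,160,240,.03,.046);roi("boxall",374,436,160,240,.02,.08);roi("grip",374,436,160,240,.052,.08)
roi("red",345,410,243,292,.01,.2);roi("cup",425,482,255,305,.01,.3);roi("domefar",180,305,25,160,.02,.4);roi("domenear",50,190,180,305,.02,.4)
E
```

```text
counter z 0.00011494146371714928 0.0004552227217625676
grey all c=(514.6,99.2) L=214.2 W=84.7 long-axis deg=-2.4 zmed=13.2 zmax=53.4 n=4007 mean=[511.   97.1]
grey board c=(514.6,99.2) L=214.2 W=84.7 long-axis deg=-2.4 zmed=11.9 zmax=15.0 n=2507 mean=[512.5  96.2]
dark all c=(596.5,-162.1) L=217.8 W=84.2 long-axis deg=-3.2 zmed=13.5 zmax=55.6 n=3752 mean=[ 590.1 -160.9]
dark board c=(596.5,-162.1) L=217.8 W=84.2 long-axis deg=-3.2 zmed=12.0 zmax=15.0 n=2258 mean=[ 591.2 -162.9]
croissant c=(458.6,99.8) L=78.3 W=50.2 long-axis deg=-18.2 zmed=42.3 zmax=53.4 n=707 mean=[459.4  97.9]
cro hi c=(458.6,100.1) L=77.3 W=49.5 long-axis deg=-20.5 zmed=42.7 zmax=53.4 n=678 mean=[459.5  98.4]
gring c=(564.8,100.2) L=58.5 W=56.3 long-axis deg=43.7 zmed=30.2 zmax=35.8 n=562 mean=[564.1  99.1]
dring c=(647.9,-161.9) L=58.4 W=57.2 long-axis deg=-77.3 zmed=31.3 zmax=38.9 n=544 mean=[ 646.8 -161. ]
dcro c=(538.4,-155.7) L=79.1 W=53.3 long-axis deg=-14.6 zmed=43.4 zmax=55.6 n=709 mean=[ 538.1 -154.4]
plate c=(544.8,-33.0) L=110.4 W=110.2 long-axis deg=-47.5 zmed=8.8 zmax=17.3 n=1803 mean=[544.8 -32.7]
p
[... 236 characters left out ...]
=96.9 long-axis deg=2.2 zmed=39.1 zmax=46.0 n=2905 mean=[ 567.3 -282.7]
boxall c=(566.6,-283.3) L=141.1 W=97.1 long-axis deg=2.1 zmed=39.1 zmax=64.7 n=3144 mean=[ 564.6 -282.1]
grip c=(527.2,-284.5) L=43.0 W=12.2 long-axis deg=89.1 zmed=60.0 zmax=64.7 n=133 mean=[ 526.9 -283.5]
red c=(426.0,-217.3) L=105.9 W=81.1 long-axis deg=89.9 zmed=58.6 zmax=64.1 n=2142 mean=[ 425.1 -215.9]
cup c=(395.6,-377.0) L=72.2 W=71.9 long-axis deg=88.8 zmed=41.4 zmax=63.9 n=1132 mean=[ 395.1 -380.7]
domefar c=(792.3,67.8) L=271.1 W=235.8 long-axis deg=83.9 zmed=150.9 zmax=230.4 n=11650 mean=[769.8  47.9]
domenear c=(480.7,310.2) L=275.5 W=230.1 long-axis deg=-68.0 zmed=156.6 zmax=233.6 n=11520 mean=[482.3 256.8]
```

```bash
cat > go.py <<'E'
import sys,numpy as np
from plant import telemetry
o=telemetry.get_obs();w,x,y,z=o["tcp_rot"]
p=o["eef_pos"]*1000;psi=np.arctan2(2*(x*y+w*z),1-2*(y*y+z*z))
a=[float(v) for v in sys.argv[1:]]   # target x y z (mm) psi(deg)
if a:
    t=np.radians(a[3]);dx,dy=a[0]-p[0],a[1]-p[1]
    print("roll first %.3f then tool shift"%(psi-t),np.round([dx*np.cos(t)+dy*np.sin(t),dx*np.sin(t)-dy*np.cos(t),p[2]-a[2]],1))
print("t",round(o["time_s"],2),"p",np.round(p,1),"psi deg",round(float(np.degrees(psi)),2),"F",np.round(o["wrist_force"],1),"grip",round(o["grip_width"]*1000,1),round(o["gripper_force"],1))
E
python3 go.py 499 -283 120 1.5
python3 - <<'E'
import numpy as np,cv2
from h import *
d=np.load("top0.npz");P=cloud(d)
for n,(u0,u1,v0,v1) in dict(cro=(200,245,232,280),dcro=(325,366,192,240)).items():
    s=np.zeros((400,640),bool);s[v0:v1,u0:u1]=1;s&=P[...,2]>.02
    Q=P[s][:,:2];m=Q.mean(0);w,V=np.linalg.eigh(np.cov((Q-m).T));v=V[:,1]*np.sign(V[0,1])
    print(n,m*1000,np.degrees(np.arctan2(v[1],v[0])),np.sqrt(w)*1000)
im=d["image"];a=cv2.resize(im[170:290,190:255],None,fx=5,fy=5,interpolation=2);b=cv2.resize(im[135:255,310:440],None,fx=3.5,fy=3.5,interpolation=2)
c=np.zeros((600,800,3),np.uint8);c[:a.shape[0],:a.shape[1]]=a;c[:b.shape[0],330:330+b.shape[1]]=b;cv2.imwrite("pics/crop0.png",c)
E
```

```text
roll first 0.201 then tool shift [ 357.  -364.9  110.1]
t 0.1 p [ 151.6 -657.1  230.1] psi deg 12.99 F [-0.9  0.7  0. ] grip 85.4 0.0
cro [458.86676693  96.64524767] 35.424441113634856 [17.70225667 22.24356125]
dcro [ 536.57447559 -153.77121819] -10.874101481187893 [13.16732601 25.48826009]
```

View pics/crop0.png

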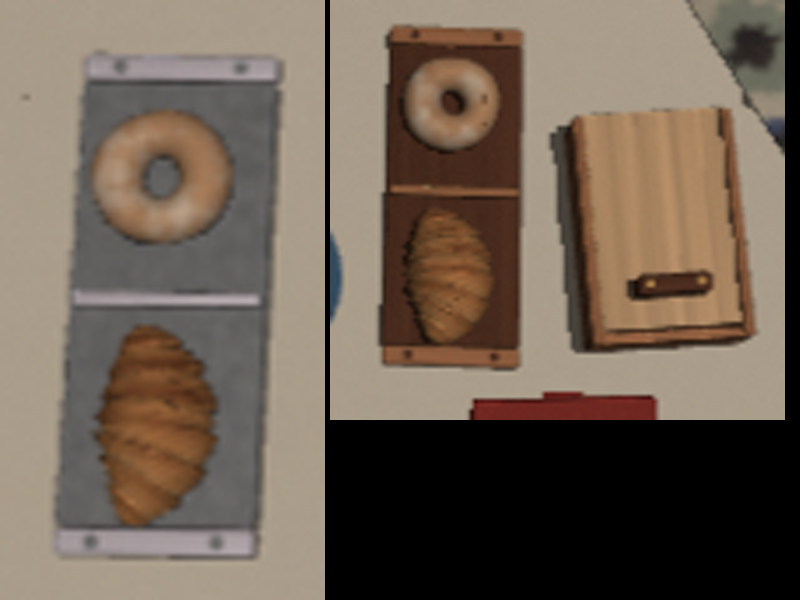

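The crop shows the croissant to move, tips at (148,325) and (130,525), lying within a few degrees of its board's axis. The cover is slightly ajar, with the grip at crop (675,285). Moving to the cover first.

drive_tool --grip '[0,0,0,0,0,0,0,0,0,0,0,0]' --grip_force 40 --pt "0 0 0" --pt "0 0 0" --pt "28 -29 0" --pt "28 -29 0" --pt "28 -29 0" --pt "28 -29 0" --pt "28 -29 0" --pt "28 -29 0" --pt "28 -29 0" --pt "28 -29 0" --pt "28 -29 0" --pt "28 -29 0" --roll '[0.1,0.095,0,0,0,0,0,0,0,0,0,0]'

```text
time_s: 1.1
eef_pos: [0.4231, -0.3571, 0.2309]
tcp_rot: [-0.0, 1.0, 0.016, -0.0]
wrist_force: [0.9, -0.6, -0.4]
grip_width: 0.0001
gripper_force: 0.0
```

```bash
python3 go.py 499 -283 46 2
```

```text
roll first -0.003 then tool shift [ 78.4 -71.4 184.9]
t 1.1 p [ 423.1 -357.1  230.9] psi deg 1.81 F [ 0.9 -0.6 -0.4] grip 0.1 0.0
```

drive_tool --grip '[0,0,0,0,0,0,0,0,0,0]' --pt "26 -24 0" --pt "26 -24 0" --pt "26 -24 0" --pt "0 0 35" --pt "0 0 40" --pt "0 0 40" --pt "0 0 40" --pt "0 0 20" --pt "0 0 10" --pt "0 0 0" --roll '[0,0,0,0,0,0,0,0,0,0]'

```text
time_s: 1.93
eef_pos: [0.4957, -0.283, 0.0429]
tcp_rot: [-0.002, 1.0, 0.016, -0.003]
wrist_force: [-0.1, -0.4, 0.2]
grip_width: 0.0001
gripper_force: 0.0
```

drive_tool --grip '[0,0,0,0,0,0,0,0,0,0,0]' --pt "5 0 0" --pt "10 0 0" --pt "10 0 0" --pt "10 0 0" --pt "10 0 0" --pt "10 0 0" --pt "10 0 0" --pt "10 0 0" --pt "5 0 0" --pt "3 0 0" --pt "0 0 0" --roll '[0,0,0,0,0,0,0,0,0,0,0]'

```text
time_s: 2.85
eef_pos: [0.5819, -0.2817, 0.0461]
tcp_rot: [0.0, 1.0, 0.016, 0.0]
wrist_force: [0.1, -0.8, 0.0]
grip_width: 0.0
gripper_force: 0.0
```

```bash
python3 go.py
python3 - <<'E'
from plant import optics
import cv2,numpy as np
d=optics.get_image("top");cv2.imwrite("pics/t1.png",cv2.resize(d["image"][120:280,300:480],None,fx=3,fy=3))
E
```

```text
t 2.85 p [ 581.9 -281.7   46.1] psi deg 1.85 F [ 0.1 -0.8  0. ] grip 0.0 0.0
```

View pics/t1.png

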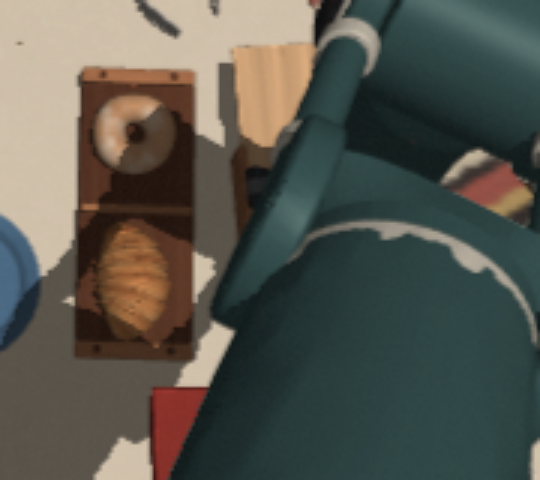

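The cover has slid back to roughly 73 mm open. I'll push a bit more, then go over the biscuit.

drive_tool --grip '[0,0,0,0,50,50,50,50,50,50,50,50]' --pt "4 0 0" --pt "2 0 0" --pt "0 0 0" --pt "-10 0 -10" --pt "0 0 -37" --pt "0 0 -37" --pt "-8 -40 0" --pt "-5 -40 0" --pt "-5 -40 0" --pt "-5 -40 0" --pt "-5 -40 0" --pt "-5 -40 0" --roll '[0,0,0,0,0.05,0,0,0,0,0,0,0]'

```text
time_s: 3.9
eef_pos: [0.548, -0.0399, 0.1307]
tcp_rot: [-0.0, 1.0, -0.01, 0.001]
wrist_force: [0.6, 0.9, 0.0]
grip_width: 0.0502
gripper_force: 0.0
```

```bash
python3 go.py 547 -38 10 -1
python3 - <<'E'
import numpy as np,cv2
from plant import optics
from h import *
d=optics.get_image("top");P=cloud(d)
for n,(u0,u1,v0,v1,a,b) in dict(cover=(360,445,110,240,.036,.05),bar=(374,445,120,240,.053,.07),boxy=(374,440,110,250,.003,.05)).items():
    s=np.zeros((400,640),bool);s[v0:v1,u0:u1]=1;s&=(P[...,2]>a)&(P[...,2]<b)&(d["depth"]>0)
    k,l,st,_=cv2.connectedComponentsWithStats(s.astype(np.uint8));print(n,rect(P[l==1+np.argmax(st[1:,4])]))
cv2.imwrite("pics/t2.png",cv2.resize(d["image"][100:280,240:480],None,fx=3,fy=3))
E
```

```text
roll first -0.002 then tool shift [ -1.1  -1.9 120.7]
t 3.9 p [548.  -39.9 130.7] psi deg -1.09 F [0.6 0.9 0. ] grip 50.2 0.0
cover c=(604.5,-282.1) L=216.8 W=97.0 long-axis deg=2.0 zmed=39.2 zmax=50.0 n=2779 mean=[ 629.6 -280.3]
bar c=(603.8,-281.6) L=43.1 W=12.5 long-axis deg=-87.8 zmed=60.2 zmax=66.5 n=135 mean=[ 603.  -281.1]
boxy c=(632.8,-300.9) L=288.7 W=143.6 long-axis deg=-2.9 zmed=26.3 zmax=50.0 n=6035 mean=[ 628.2 -297.3]
```

View pics/t2.png

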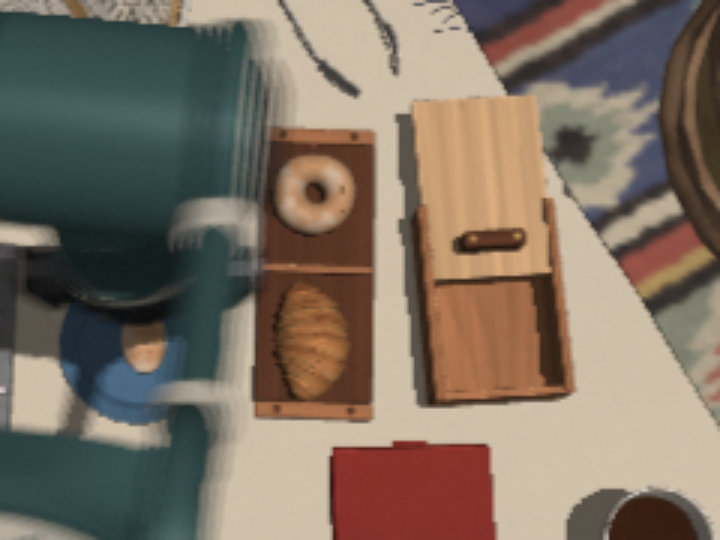

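The cover is open: bar at crop (493,240), empty compartment below it. Grasping the biscuit.

drive_tool --grip '[50,50,50,50,50,50,26,26,26,26,26,26]' --grip_force 25 --pt "-1 -2 35" --pt "0 0 35" --pt "0 0 30" --pt "0 0 15" --pt "0 0 5.5" --pt "0 0 0" --pt "0 0 0" --pt "0 0 0" --pt "0 0 0" --pt "0 0 0" --pt "0 0 0" --pt "0 0 0" --roll '[0,0,0,0,0,0,0,0,0,0,0,0]'

```text
time_s: 4.95
eef_pos: [0.5491, -0.0397, 0.0115]
tcp_rot: [0.0, 1.0, -0.009, 0.002]
wrist_force: [-0.2, -1.2, 7.2]
grip_width: 0.0289
gripper_force: 25.5
```

```bash
python3 go.py 542.5 -284 60 2
```

```text
roll first -0.053 then tool shift [-15.1 243.9 -48.5]
t 4.95 p [549.1 -39.7  11.5] psi deg -1.04 F [-0.2 -1.2  7.2] grip 28.9 25.5
```

drive_tool --grip '[26,26,26,26,26,26]' --pt "0 0 -5" --pt "0 0 -10" --pt "0 0 -20" --pt "0 0 -30" --pt "0 0 -35" --pt "0 0 0" --roll '[0,0,0,0,0,0]'

```text
time_s: 5.45
eef_pos: [0.5525, -0.0399, 0.1177]
tcp_rot: [0.001, 1.0, -0.009, 0.006]
wrist_force: [1.7, 0.3, 0.6]
grip_width: 0.0293
gripper_force: 24.7
```

```bash
python3 go.py 542.5 -284 60 2;python3 - <<'E'
from plant import optics
import cv2
d=optics.get_image("wrist");cv2.imwrite("pics/w1.png",d["image"])
E
```

```text
roll first -0.053 then tool shift [-18.5 243.6  57.7]
t 5.45 p [552.5 -39.9 117.7] psi deg -1.04 F [1.7 0.3 0.6] grip 29.3 24.7
```

View pics/w1.png

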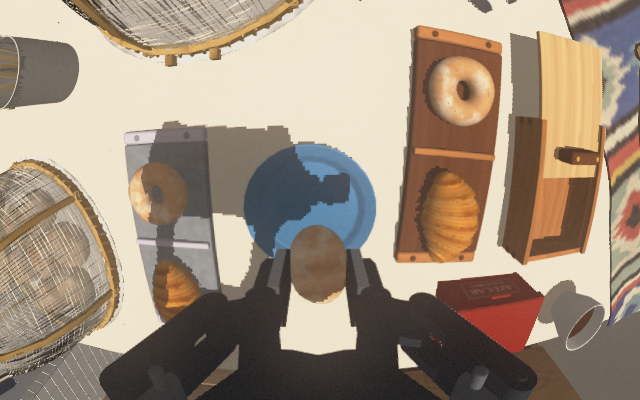

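The biscuit is held level between the fingertips (318,262). Carrying it to the box.

drive_tool --grip '[26,26,26,26,26,26,26,26,26]' --pt "0 0 0" --pt "-3 40 0" --pt "-3 40 0" --pt "-3 40 0" --pt "-3 40 0" --pt "-2 40 0" --pt "0 30 0" --pt "0 14 0" --pt "0 0 0" --roll '[-0.053,0,0,0,0,0,0,0,0]'

```text
time_s: 6.25
eef_pos: [0.5413, -0.2866, 0.1092]
tcp_rot: [0.0, 1.0, 0.016, -0.0]
wrist_force: [-0.2, 0.3, -0.6]
grip_width: 0.0288
gripper_force: 24.8
```

```bash
python3 go.py 542.5 -284 12 2
```

```text
roll first -0.004 then tool shift [ 1.3 -2.5 97.2]
t 6.25 p [ 541.3 -286.6  109.2] psi deg 1.79 F [-0.2  0.3 -0.6] grip 28.8 24.8
```

drive_tool --grip '[26,26,26,26,26,26,26,42,42,42,42,42]' --pt "1 -2.5 20" --pt "0 0 30" --pt "0 0 25" --pt "0 0 13" --pt "0 0 6" --pt "0 0 4" --pt "0 0 0" --pt "0 0 0" --pt "0 0 0" --pt "0 0 0" --pt "0 0 0" --pt "0 0 -5" --roll '[0,0,0,0,0,0,0,0,0,0,0,0]'

```text
time_s: 7.25
eef_pos: [0.5424, -0.2811, 0.0166]
tcp_rot: [-0.0, 1.0, 0.017, -0.0]
wrist_force: [-0.5, -0.0, 0.5]
grip_width: 0.0417
gripper_force: 0.0
```

drive_tool --grip '[42,42,42,42,42,42,0,0,0,0]' --pt "0 0 -10" --pt "0 0 -20" --pt "0 0 -30" --pt "0 0 -35" --pt "0 -40 0" --pt "0 -40 0" --pt "0 -40 0" --pt "0 -40 0" --pt "0 0 0" --pt "0 0 0" --roll '[0,0,0,0,0,0,0,0,0,0]'

```text
time_s: 8.08
eef_pos: [0.5375, -0.1195, 0.1129]
tcp_rot: [0.0, 1.0, 0.019, 0.001]
wrist_force: [0.6, -0.4, 0.6]
grip_width: -0.0001
gripper_force: 0.0
```

```bash
python3 go.py 632 -280.5 90 2
python3 - <<'E'
import numpy as np,cv2
from plant import optics
from h import *
d=optics.get_image("top");P=cloud(d)
s=np.zeros((400,640),bool);s[190:240,378:438]=1;s&=(P[...,2]>.012)&(P[...,2]<.026)&(d["depth"]>0)
k,l,st,_=cv2.connectedComponentsWithStats(s.astype(np.uint8))
for i in range(1,k):
    if st[i,4]>30: print(st[i],rect(P[l==i]))
cv2.imwrite("pics/t3.png",cv2.resize(d["image"][100:280,240:480],None,fx=3,fy=3))
E
```

```text
roll first 0.004 then tool shift [ 88.8 164.2  22.9]
t 8.08 p [ 537.5 -119.5  112.9] psi deg 2.21 F [ 0.6 -0.4  0.6] grip -0.1 0.0
[390 192  37  37 106] c=(561.5,-311.3) L=103.7 W=51.1 long-axis deg=42.5 zmed=18.7 zmax=25.7 n=106 mean=[ 559.3 -313. ]
[396 202  15  22 257] c=(541.6,-282.6) L=45.7 W=30.7 long-axis deg=-2.9 zmed=17.4 zmax=22.7 n=257 mean=[ 541.6 -282.4]
```

View pics/t3.png

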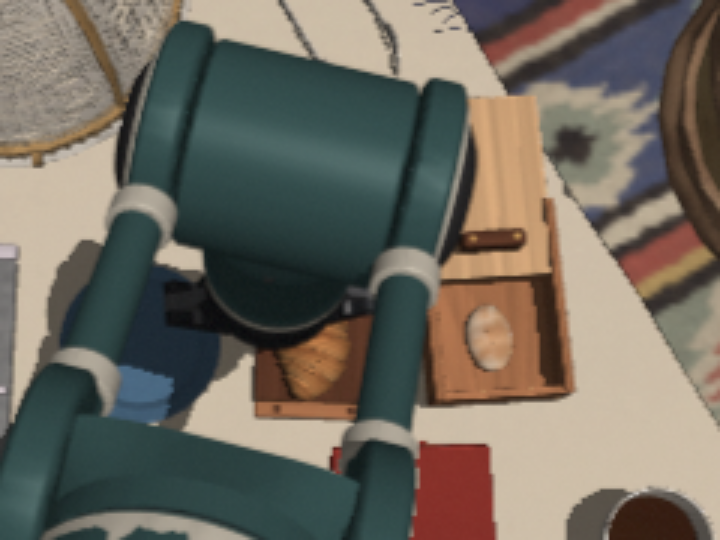

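The biscuit lies flat mid-compartment at crop (490,337). Now I'll push the cover shut from behind the bar.

drive_tool --grip '[0,0,0,0,0,0,0,0,0,0,0]' --pt "20 34 0" --pt "20 34 0" --pt "20 34 0" --pt "20 34 0" --pt "15 28 0" --pt "0 0 0" --pt "0 0 30" --pt "0 0 25" --pt "0 0 8" --pt "0 0 4" --pt "0 0 0" --roll '[0,0,0,0,0,0,0,0,0,0,0]'

```text
time_s: 9.05
eef_pos: [0.6369, -0.2822, 0.0439]
tcp_rot: [-0.0, 1.0, 0.017, -0.001]
wrist_force: [-0.2, 0.1, -0.3]
grip_width: 0.0001
gripper_force: 0.0
```

```bash
python3 go.py 541 -283 46 2
```

```text
roll first -0.001 then tool shift [-95.9  -2.5  -2.1]
t 9.05 p [ 636.9 -282.2   43.9] psi deg 1.95 F [-0.2  0.1 -0.3] grip 0.1 0.0
```

drive_tool --grip '[0,0,0,0,0,0,0,0,0,0,0,0]' --pt "-6 0 -2" --pt "-10 0 0" --pt "-10 0 0" --pt "-10 0 0" --pt "-10 0 0" --pt "-10 0 0" --pt "-10 0 0" --pt "-10 0 0" --pt "-8 0 0" --pt "-6 0 0" --pt "-3 0 0" --pt "0 0 0" --roll '[0,0,0,0,0,0,0,0,0,0,0,0]'

```text
time_s: 10.05
eef_pos: [0.5437, -0.2849, 0.0463]
tcp_rot: [-0.0, 1.0, 0.017, -0.001]
wrist_force: [1.0, 0.5, 0.2]
grip_width: -0.0001
gripper_force: 0.0
```

drive_tool --grip '[0,0,0,0]' --pt "-2 0 0" --pt "-1 0 0" --pt "-1 0 0" --pt "0 0 0" --roll '[0,0,0,0]'

```text
time_s: 10.38
eef_pos: [0.5424, -0.2851, 0.0466]
tcp_rot: [0.0, 1.0, 0.017, 0.001]
wrist_force: [5.2, 0.8, -3.1]
grip_width: -0.0
gripper_force: 2.4
```

drive_tool --grip '[0,0,0,0]' --pt "-1 0 0" --pt "-1 0 0" --pt "-1 0 0" --pt "0 0 0" --roll '[0,0,0,0]'

```text
time_s: 10.72
eef_pos: [0.5423, -0.2852, 0.0467]
tcp_rot: [0.0, 1.0, 0.017, 0.004]
wrist_force: [13.4, 1.7, -9.7]
grip_width: -0.0001
gripper_force: 6.5
```

```bash
python3 go.py 648 -162 130 -3
```

```text
roll first 0.086 then tool shift [  99.1 -128.6  -83.3]
t 10.72 p [ 542.3 -285.2   46.7] psi deg 1.95 F [13.4  1.7 -9.7] grip -0.1 6.5
```

The cover is firmly against its stop: 13 N with no movement. Now the ring.

drive_tool --grip '[0,0,0,85,85,85,85,85,85,85]' --pt "8 0 0" --pt "0 0 -35" --pt "0 0 -40" --pt "24 -34 -5" --pt "24 -34 0" --pt "20 -34 0" --pt "20 -26 0" --pt "0 0 0" --pt "0 0 0" --pt "0 0 0" --roll '[0,0,0.086,0,0,0,0,0,0,0]'

```text
time_s: 11.55
eef_pos: [0.6398, -0.1619, 0.1262]
tcp_rot: [0.0, 1.0, -0.025, -0.001]
wrist_force: [0.2, 0.3, 0.6]
grip_width: 0.0829
gripper_force: 0.0
```

```bash
python3 go.py 648 -162 14.5 -3
python3 - <<'E'
import numpy as np,cv2
from plant import optics
from h import *
d=optics.get_image("top");P=cloud(d)
for n,(u0,u1,v0,v1,a,b) in dict(bar=(374,445,120,240,.053,.07),box=(374,436,160,240,.034,.05)).items():
    s=np.zeros((400,640),bool);s[v0:v1,u0:u1]=1;s&=(P[...,2]>a)&(P[...,2]<b)&(d["depth"]>0)
    k,l,st,_=cv2.connectedComponentsWithStats(s.astype(np.uint8));print(n,rect(P[l==1+np.argmax(st[1:,4])]))
cv2.imwrite("pics/t4.png",cv2.resize(d["image"][100:280,240:480],None,fx=2,fy=2))
E
```

```text
roll first 0.002 then tool shift [  8.2  -0.4 111.7]
t 11.55 p [ 639.8 -161.9  126.2] psi deg -2.87 F [0.2 0.3 0.6] grip 82.9 0.0
bar c=(524.9,-285.4) L=41.2 W=12.2 long-axis deg=90.0 zmed=60.5 zmax=63.9 n=124 mean=[ 524.6 -285.4]
box c=(565.5,-288.1) L=138.4 W=87.9 long-axis deg=1.8 zmed=39.2 zmax=49.5 n=1419 mean=[ 550.9 -305.1]
```

drive_tool --grip '[85,85,85,85,85,85,50,50,50,50,50,50]' --grip_force 30 --pt "8 0 20" --pt "0 0 35" --pt "0 0 30" --pt "0 0 17" --pt "0 0 8" --pt "0 0 0" --pt "0 0 0" --pt "0 0 0" --pt "0 0 0" --pt "0 0 0" --pt "0 0 0" --pt "0 0 0" --roll '[0,0,0,0,0,0,0,0,0,0,0,0]'

```text
time_s: 12.6
eef_pos: [0.6503, -0.1631, 0.0195]
tcp_rot: [0.001, 1.0, -0.026, 0.002]
wrist_force: [-1.0, -1.2, 7.7]
grip_width: 0.0527
gripper_force: 32.1
```

drive_tool --grip '[50,50,50,50,50,50]' --pt "0 0 -5" --pt "0 0 -10" --pt "0 0 -20" --pt "0 0 -30" --pt "0 0 -30" --pt "0 0 0" --roll '[0,0,0,0,0,0]'

```text
time_s: 13.1
eef_pos: [0.653, -0.1636, 0.1202]
tcp_rot: [0.002, 1.0, -0.025, 0.006]
wrist_force: [1.5, -0.3, 1.1]
grip_width: 0.053
gripper_force: 31.5
```

```bash
python3 go.py 545 -34 60 -3;python3 - <<'E'
from plant import optics
import cv2
d=optics.get_image("wrist");cv2.imwrite("pics/w2.png",d["image"])
E
```

```text
roll first 0.001 then tool shift [-114.7 -123.8   60.2]
t 13.1 p [ 653.  -163.6  120.2] psi deg -2.92 F [ 1.5 -0.3  1.1] grip 53.0 31.5
```

View pics/w2.png

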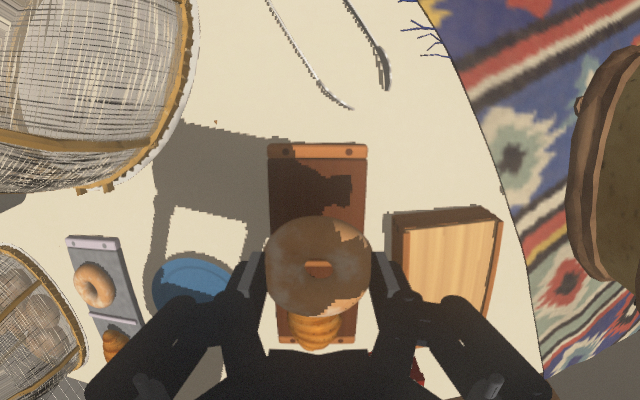

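The ring is held level (318,268). Moving it to the plate.

drive_tool --grip '[50,50,50,50,50,50,50,50]' --pt "-20 -22 0" --pt "-28 -30 0" --pt "-28 -30 0" --pt "-22 -24 0" --pt "-11 -18 20" --pt "0 0 25" --pt "0 0 15" --pt "0 0 0" --roll '[0,0,0,0,0,0,0,0]'

```text
time_s: 13.82
eef_pos: [0.5411, -0.0319, 0.0475]
tcp_rot: [-0.0, 1.0, -0.025, -0.004]
wrist_force: [-0.3, -0.1, -1.1]
grip_width: 0.0531
gripper_force: 31.6
```

```bash
python3 go.py 545 -34 15.5 -3
```

```text
roll first 0.002 then tool shift [ 4.   1.9 32. ]
t 13.82 p [541.1 -31.9  47.5] psi deg -2.87 F [-0.3 -0.1 -1.1] grip 53.1 31.6
```

drive_tool --grip '[50,50,50,50,50,66,66,66,66,66,66,66]' --pt "3 2 12" --pt "0 0 10" --pt "0 0 5" --pt "0 0 3" --pt "0 0 1" --pt "0 0 0" --pt "0 0 0" --pt "0 0 0" --pt "0 0 -5" --pt "0 0 -20" --pt "0 0 -40" --pt "0 0 -40" --roll '[0,0,0,0,0,0,0,0,0,0,0,0]'

```text
time_s: 14.82
eef_pos: [0.5468, -0.0349, 0.1257]
tcp_rot: [-0.0, 1.0, -0.026, -0.002]
wrist_force: [0.9, -0.5, 0.5]
grip_width: 0.0657
gripper_force: 0.0
```

```bash
python3 go.py 459 98 130 -5;python3 - <<'E'
import numpy as np,cv2
from plant import optics
from h import *
d=np.load("top0.npz")
for q in [(219.6,235),(216,275)]: print("tip",ray(d,*q,.025)*1000)
for u in (209.4,233.4): print("side",ray(d,u,255,.03)*1000)
d=optics.get_image("wrist");cv2.imwrite("pics/w3.png",d["image"])
E
```

```text
roll first 0.036 then tool shift [ -99.  -124.8   -4.3]
t 14.82 p [546.8 -34.9 125.7] psi deg -2.93 F [ 0.9 -0.5  0.5] grip 65.7 0.0
tip [501.52247798 104.38913716  25.        ]
tip [419.52294612 110.36070461  25.        ]
side [460.19260574 123.55400691  30.        ]
side [458.96145722  74.40604487  30.        ]
```

View pics/w3.png

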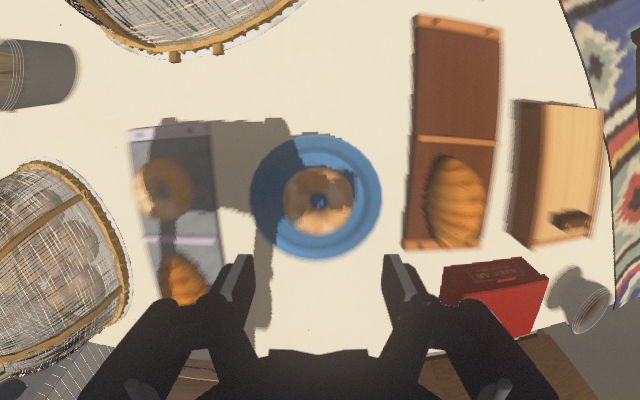

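The ring lies flat in the middle of the plate (318,200). Next the croissant.

drive_tool --grip '[85,85,85,85,85,85,85,85]' --pt "0 0 -10" --pt "-23 -30 0" --pt "-25 -32 0" --pt "-25 -32 0" --pt "-20 -26 0" --pt "-4 -6 0" --pt "0 0 0" --pt "0 0 0" --roll '[0.02,0,0,0,0,0,0,0]'

```text
time_s: 15.53
eef_pos: [0.4609, 0.0974, 0.1357]
tcp_rot: [0.0, 0.999, -0.035, 0.0]
wrist_force: [-0.3, 0.2, 0.3]
grip_width: 0.0849
gripper_force: 0.0
```

```bash
python3 go.py 460 99 19 -4
```

```text
roll first -0.000 then tool shift [ -1.   -1.5 116.7]
t 15.53 p [460.9  97.4 135.7] psi deg -4.0 F [-0.3  0.2  0.3] grip 84.9 0.0
```

drive_tool --grip '[85,85,85,85,85,40,40,40,40,40,40,40]' --grip_force 30 --pt "-1 -1.5 40" --pt "0 0 40" --pt "0 0 25" --pt "0 0 11" --pt "0 0 0" --pt "0 0 0" --pt "0 0 0" --pt "0 0 0" --pt "0 0 0" --pt "0 0 0" --pt "0 0 0" --pt "0 0 0" --roll '[0,0,0,0,0,0,0,0,0,0,0,0]'

```text
time_s: 16.53
eef_pos: [0.4625, 0.0991, 0.0222]
tcp_rot: [-0.0, 0.999, -0.035, 0.003]
wrist_force: [0.7, -2.2, 5.9]
grip_width: 0.0485
gripper_force: 31.3
```

drive_tool --grip '[40,40,40,40,40,40,40]' --pt "0 0 -5" --pt "0 0 -10" --pt "0 0 -20" --pt "0 0 -35" --pt "0 0 -40" --pt "0 0 0" --pt "0 0 0" --roll '[0,0,0,0,0,0,0]'

```text
time_s: 17.12
eef_pos: [0.4628, 0.0996, 0.1339]
tcp_rot: [-0.001, 0.999, -0.035, 0.004]
wrist_force: [-0.1, -0.4, -0.6]
grip_width: 0.048
gripper_force: 31.3
```

```bash
python3 go.py 651 -165 130 -3;python3 - <<'E'
from plant import optics
import cv2
d=optics.get_image("wrist");cv2.imwrite("pics/w4.png",d["image"])
E
```

```text
roll first -0.019 then tool shift [201.8 254.4   3.9]
t 17.12 p [462.8  99.6 133.9] psi deg -4.07 F [-0.1 -0.4 -0.6] grip 48.0 31.3
```

View pics/w4.png

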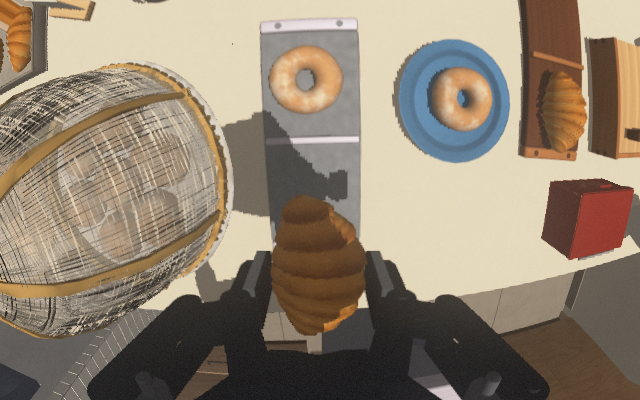

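The croissant is held level and lengthwise (318,265). Carrying it to the dark board's far bay.

drive_tool --grip '[40,40,40,40,40,40,40,40,40,40,40,40]' --pt "12 15 0" --pt "22 28 0" --pt "25 31 0" --pt "25 31 0" --pt "25 31 0" --pt "25 31 0" --pt "25 31 0" --pt "22 28 0" --pt "14 18 0" --pt "7 10 0" --pt "0 0 0" --pt "0 0 0" --roll '[-0.02,0,0,0,0,0,0,0,0,0,0,0]'

```text
time_s: 18.17
eef_pos: [0.6469, -0.1646, 0.1279]
tcp_rot: [-0.001, 1.0, -0.026, -0.002]
wrist_force: [0.2, 0.8, -0.7]
grip_width: 0.0485
gripper_force: 31.3
```

```bash
python3 go.py 652 -165 24 -3
```

```text
roll first 0.000 then tool shift [5.100e+00 1.000e-01 1.039e+02]
t 18.17 p [ 646.9 -164.6  127.9] psi deg -2.98 F [ 0.2  0.8 -0.7] grip 48.5 31.3
```

drive_tool --grip '[40,40,40,40,40,40,40]' --pt "5 0 20" --pt "0 0 35" --pt "0 0 27" --pt "0 0 14" --pt "0 0 6" --pt "0 0 2" --pt "0 0 0" --roll '[0,0,0,0,0,0,0]'

```text
time_s: 18.75
eef_pos: [0.6536, -0.1649, 0.0264]
tcp_rot: [0.0, 1.0, -0.025, 0.0]
wrist_force: [0.2, 0.6, -0.0]
grip_width: 0.0485
gripper_force: 31.3
```

```bash
python3 go.py 652 -165 22.5 -3
```

```text
roll first 0.002 then tool shift [-1.6  0.2  3.9]
t 18.75 p [ 653.6 -164.9   26.4] psi deg -2.89 F [ 0.2  0.6 -0. ] grip 48.5 31.3
```

drive_tool --grip '[40,40,40,40,55,80,80,80,80,80,80,80]' --pt "0 0 1.5" --pt "0 0 1.5" --pt "0 0 1" --pt "0 0 0" --pt "0 0 0" --pt "0 0 0" --pt "0 0 0" --pt "0 0 0" --pt "0 0 -10" --pt "0 0 -25" --pt "0 0 -40" --pt "0 0 -40" --roll '[0,0,0,0,0,0,0,0,0,0,0,0]'

```text
time_s: 19.75
eef_pos: [0.6518, -0.165, 0.1366]
tcp_rot: [-0.001, 1.0, -0.026, -0.002]
wrist_force: [0.3, -0.6, -0.3]
grip_width: 0.0802
gripper_force: 0.0
```

drive_tool --grip '[80,80,80,80,80,80,80,80]' --pt "-14 -17 0" --pt "-28 -30 0" --pt "-28 -30 0" --pt "-26 -30 0" --pt "-9 -19 0" --pt "0 -3 0" --pt "0 0 0" --pt "0 0 0" --roll '[0,0,0,0,0,0,0,0]'

```text
time_s: 20.42
eef_pos: [0.5562, -0.0317, 0.1378]
tcp_rot: [0.0, 1.0, -0.025, 0.001]
wrist_force: [0.8, 0.7, 0.5]
grip_width: 0.0799
gripper_force: 0.0
```

```bash
cat > chk.py <<'E'
import numpy as np,cv2,sys
from plant import optics
from h import *
d=optics.get_image("top");P=cloud(d)
def c(n,u0,u1,v0,v1,a,b=.08):
    s=np.zeros((400,640),bool);s[v0:v1,u0:u1]=1;s&=(P[...,2]>a)&(P[...,2]<b)&(d["depth"]>0)
    k,l,st,_=cv2.connectedComponentsWithStats(s.astype(np.uint8))
    if k>1: print(n,rect(P[l==1+np.argmax(st[1:,4])]))
c("dark far",325,368,143,187,.018);c("dark near",325,366,192,240,.018)
c("grey near",200,245,232,280,.017);c("grey far",200,245,185,226,.018);c("plate",268,308,192,236,.018)
cv2.imwrite(sys.argv[1],cv2.resize(d["image"][100:300,180:480],None,fx=2.6,fy=2.6))
E
python3 go.py 545 -34 15 -3; python3 chk.py pics/t5.png
```

```text
roll first 0.002 then tool shift [-11.1   2.9 122.8]
t 20.42 p [556.2 -31.7 137.8] psi deg -2.89 F [0.8 0.7 0.5] grip 79.9 0.0
dark far c=(650.0,-168.0) L=79.9 W=48.9 long-axis deg=-9.7 zmed=42.4 zmax=53.9 n=629 mean=[ 648.  -166.1]
dark near c=(538.2,-155.5) L=79.1 W=53.5 long-axis deg=-15.4 zmed=43.5 zmax=55.6 n=707 mean=[ 538.  -154.4]
grey far c=(565.1,100.1) L=58.7 W=55.5 long-axis deg=-79.9 zmed=30.3 zmax=35.9 n=559 mean=[564.   99.1]
plate c=(547.3,-19.7) L=48.8 W=23.6 long-axis deg=-8.0 zmed=27.1 zmax=32.3 n=197 mean=[546.8 -21.1]
```

View pics/t5.png

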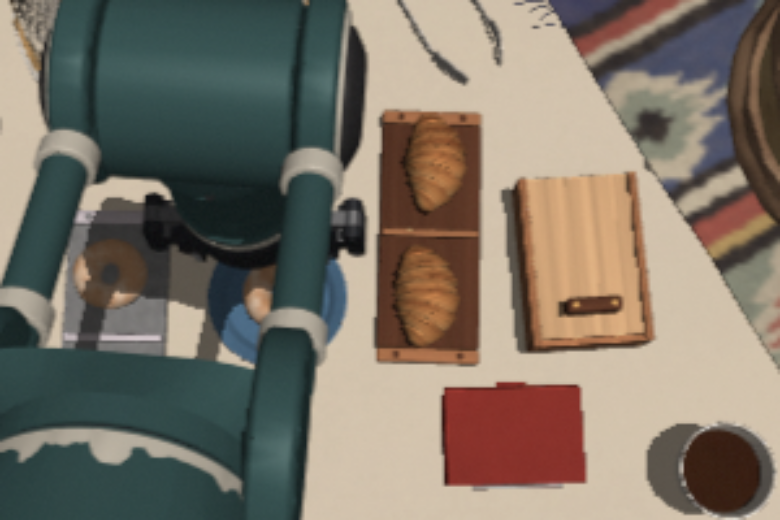

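The croissant lies lengthwise in the far bay at crop (437,165), and the neighbouring croissant hasn't moved. Now the ring goes from the plate to the grey near bay.

drive_tool --grip '[80,80,80,80,80,80,50,50,50,50,50,50]' --pt "-9 3 25" --pt "0 0 40" --pt "0 0 35" --pt "0 0 15" --pt "0 0 7" --pt "0 0 0" --pt "0 0 0" --pt "0 0 0" --pt "0 0 0" --pt "0 0 0" --pt "0 0 0" --pt "0 0 0" --roll '[0,0,0,0,0,0,0,0,0,0,0,0]'

```text
time_s: 21.47
eef_pos: [0.5482, -0.0341, 0.017]
tcp_rot: [0.0, 1.0, -0.025, 0.002]
wrist_force: [-0.2, -0.9, 6.2]
grip_width: 0.0519
gripper_force: 31.7
```

drive_tool --grip '[50,50,50,50,50,50,50]' --pt "0 0 -5" --pt "0 0 -10" --pt "0 0 -20" --pt "0 0 -35" --pt "0 0 -35" --pt "0 0 0" --pt "0 0 0" --roll '[0,0,0,0,0,0,0]'

```text
time_s: 22.05
eef_pos: [0.5486, -0.034, 0.1237]
tcp_rot: [0.0, 1.0, -0.026, 0.004]
wrist_force: [-0.2, -0.2, -1.2]
grip_width: 0.0519
gripper_force: 31.5
```

```bash
python3 go.py 459.5 101.5 70 -3;python3 - <<'E'
from plant import optics
import cv2
d=optics.get_image("wrist");cv2.imwrite("pics/w5.png",d["image"])
E
```

```text
roll first 0.001 then tool shift [ -96.  -130.6   53.7]
t 22.05 p [548.6 -34.  123.7] psi deg -2.92 F [-0.2 -0.2 -1.2] grip 51.9 31.5
```

View pics/w5.png

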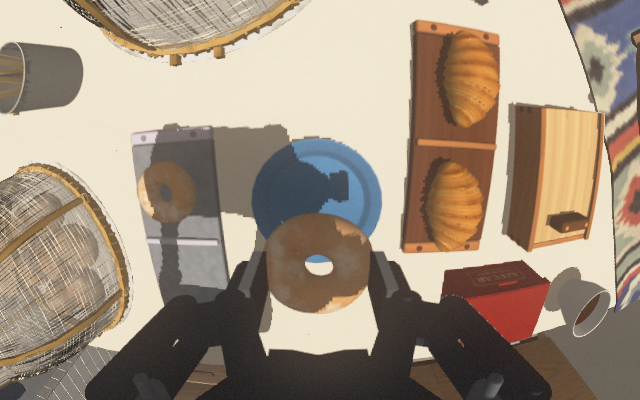

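The ring is held level (318,265).

drive_tool --grip '[50,50,50,50,50,50,50,50,50,50]' --pt "-14 -19 0" --pt "-24 -32 0" --pt "-24 -32 0" --pt "-20 -28 0" --pt "-12 -16 0" --pt "-3 -4 25" --pt "0 0 30" --pt "0 0 25" --pt "0 0 14" --pt "0 0 0" --roll '[0,0,0,0,0,0,0,0,0,0]'

```text
time_s: 22.93
eef_pos: [0.4515, 0.1015, 0.0215]
tcp_rot: [0.001, 1.0, -0.025, -0.004]
wrist_force: [-0.6, -0.9, -0.4]
grip_width: 0.052
gripper_force: 51.1
```

```bash
python3 go.py 459.5 101.5 22 -3
```

```text
roll first 0.002 then tool shift [ 8.  -0.4 -0.5]
t 22.93 p [451.5 101.5  21.5] psi deg -2.91 F [-0.6 -0.9 -0.4] grip 52.0 51.1
```

drive_tool --grip '[50,50,50,50]' --pt "4 0 -6" --pt "0 0 0" --pt "0 0 0" --pt "0 0 0" --roll '[0,0,0,0]'

```text
time_s: 23.27
eef_pos: [0.4607, 0.1018, 0.0327]
tcp_rot: [-0.0, 1.0, -0.026, 0.001]
wrist_force: [-0.2, -0.3, -0.9]
grip_width: 0.0522
gripper_force: 51.2
```

```bash
python3 go.py 459.5 101.5 22 -3
```

```text
roll first 0.001 then tool shift [-1.1  0.4 10.7]
t 23.27 p [460.7 101.8  32.7] psi deg -2.95 F [-0.2 -0.3 -0.9] grip 52.2 51.2
```

drive_tool --grip '[50,50,50,50,50,50,60,80,80,80,80,80]' --pt "-1 0 4" --pt "0 0 3" --pt "0 0 2" --pt "0 0 1.5" --pt "0 0 0.5" --pt "0 0 0" --pt "0 0 0" --pt "0 0 0" --pt "0 0 0" --pt "0 0 -10" --pt "0 0 -25" --pt "0 0 -40" --roll '[0,0,0,0,0,0,0,0,0,0,0,0]'

```text
time_s: 24.27
eef_pos: [0.4551, 0.1012, 0.0935]
tcp_rot: [0.001, 1.0, -0.026, -0.004]
wrist_force: [0.2, 0.9, 0.4]
grip_width: 0.08
gripper_force: 0.0
```

drive_tool --grip '[80,80,80,80,80,80,80,80,80,80,80,80]' --pt "0 0 -40" --pt "0 0 -40" --pt "0 0 -20" --pt "0 30 0" --pt "0 40 0" --pt "0 40 0" --pt "0 40 0" --pt "0 40 0" --pt "0 30 0" --pt "0 0 0" --pt "0 0 0" --pt "0 0 0" --roll '[0,0,0,0,0,0,0,0,0,0,0,0]'

```text
time_s: 25.27
eef_pos: [0.4475, -0.1176, 0.1962]
tcp_rot: [-0.0, 1.0, -0.026, 0.0]
wrist_force: [0.2, 0.5, -0.8]
grip_width: 0.0803
gripper_force: 0.0
```

```bash
python3 go.py; python3 chk.py pics/t6.png
```

```text
t 25.27 p [ 447.5 -117.6  196.2] psi deg -2.99 F [ 0.2  0.5 -0.8] grip 80.3 0.0
dark far c=(654.2,-168.8) L=69.6 W=49.8 long-axis deg=-15.3 zmed=42.7 zmax=53.6 n=580 mean=[ 650.8 -166.5]
grey near c=(455.9,98.6) L=57.9 W=57.1 long-axis deg=3.1 zmed=31.1 zmax=37.4 n=615 mean=[455.8  98.5]
grey far c=(564.9,100.4) L=57.5 W=56.3 long-axis deg=43.8 zmed=30.4 zmax=35.9 n=560 mean=[564.   99.1]
```

View pics/t6.png

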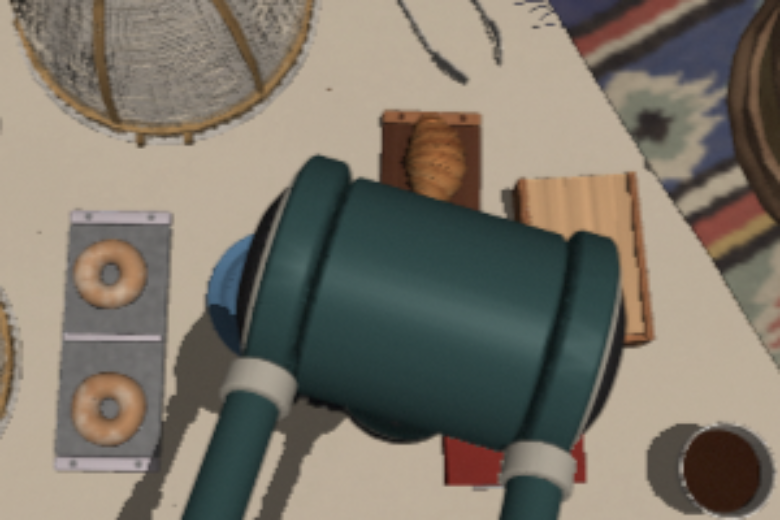

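Both ring cookies lie flat on the grey board (110,272) and (110,408). The moved one is within 5 mm of its bay's centre. Handing in.

```bash
python3 -c "
from plant import manip
print(manip.finish_job())"
```

```text
the job is handed in; nothing more can be done
None
```

I handed in the job at about 25 s of the 131 s allowed: croissant and ring cookie swapped into their bays, biscuit in the front compartment and cover shut, all measured within tolerance by camera; the hand-in gave no verdict.

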